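# Lay out two repair kits

## Robot

A 6-joint arm with a two-finger parallel gripper is mounted at the origin on a cart in front of the work surface, level with it; the furniture and walls round the work are solid. World frame = base frame: x ahead of the robot, y to its left, z up, the work surface at z = 0. Lengths are in m, angles in rad, forces in N, time in s.
With the tool pointing down it reaches from about 0.35 to 0.925 m from the base axis. Payload 6.4 kg.
Tool frame: the origin (TCP) lies between the finger pads; the fingertips stand 19 mm ahead of it and the grasp point (between the pads) is the TCP; z points along the fingers, y is the line along which they close (so a half turn about z gives the same grasp; the last joint's range is limited). The gripper opens to 94 mm and grips with 3 to 60 N. Pads are 16 mm wide; open, the fingers measure 119 mm over their backs; the gripper's body (75 mm by 177 mm) begins 78 mm behind the grasp point.
Start: joints at [0.964, 0.245, 1.558, -0, 1.339, -0.174], TCP at [0.273, 0.59, 0.224] pointing down, gripper open.
Joint ranges: [-3.13, 3.13], [-1.02, 2.26], [0.13, 2.54], [-0.95, 4.09], [0.21, 2.88], [-2.74, 2.74]. Speed limits (rad/s): [2.57, 2.57, 3.14, 3.14, 3.14, 3.14].

## Interface

Orientations are given as a unit quaternion [w, x, y, z].
In Python, from bench import env gives the robot as it stands.
- The arm moves only by the tool jog_arm, never from a script. Its argument "targets" is a list of rows, each a list of 7 numbers: the turn, a rotation vector about the tool's x, y, z in rad, then the shift along the tool's x, y, z in mm, then the finger opening in mm, from 0 to 94. A call has 1 to 12 rows; each row is the pose to reach, as a shift and turn from the pose commanded when the call began, along the tool's axes at that moment; what a row does not reach only later rows make up. A row lasts 1/8 s, in which the tool goes at most 62.5 mm and 10.7 degrees, less where a joint would pass 70% of its speed; a pose out of reach is approached as far as the arm can. A call with a gripper value outside its range is refused whole. The fingers move at their own pace and stop on an object; "newtons" is the grip in N (left out, the last holds). Time passes only in rows, so rows that repeat a pose let the fingers close. It gives the time, the measured TCP pose, the force, the opening and the grip force at its end, in the units of the state.
- env.observe(): the state, without advancing time (a new reading comes with each control period).
- env.snapshot(name): name is "scene" or "top"; returns a dict with "image" (480x640x3 uint8, red, green, blue), "intrinsics" (3x3 intrinsics, pixels), "world_from_camera" (4x4, takes a point from camera to world coordinates). Camera axes: x right, y up, looking along -z (the intrinsics and any distortion apply to the point x, -y, -z); pixel columns grow to the right and rows downward; lengths in m; the calibration is good to about 2 mm. A picture is of the moment at which its call begins. There is no depth.
- env.finish_job(): hands the job in; it is judged then, once.
Trained networks look in a picture, given as the dict that the camera call returned (one of the last four; its "shot" number tells which), for a name from the list of things; names that differ only in an ending like _2 or _b are one class to them, and where a whole thing is asked for, a point or a joint stands for the part that bears it (a point fixed in the world has none). Each returns a list of dicts, best first, with "p" (0 to 1); they miss things now and then, are a little off and sometimes report something else, mostly with a low value. They report only what shows in the picture. A call takes as long as a camera call. They do not tell look-alikes from the thing itself.
- env.silhouettes(picture, name): "region" (480x640 bool, what is visible of it) and "extent" ([left, top, width, height] in pixels, round what is visible of it).
The state is a dict: "time": time; "q": joint angles; "joint_vel": joint speeds; "joint_efforts": joint torques, N m; "tool_pos": TCP position; "orientation": TCP orientation; "contact_force": force on the tool from outside, world axes, zero at the start; "wrist_torque": the same for the moment, N m; "finger_gap": finger opening in m; "gripper_force": force on a finger pad.
Only numpy, scipy, OpenCV 4.12 (cv2) and the standard library are available. Lean on these libraries where they do the work, as an engineer would, in place of code of your own. Each camera call takes 0.05 s, during which the arm holds its last target. There are 200 camera calls.

## Task

Lay out the two repair kits, directions being as seen from the robot: on the blue plate stand the orange relay upright on the end circle and the blue capacitor upright on the circle between the relay and the circuit board. On the green plate lay the solder reel flat and centred on top of the tape roll, the marker pen lengthwise in the long outline left of the tape, and stand the bolt on its head on the circle behind the tape. Centre each thing in its mark, and leave the black cutters and the small red screwdriver beside the work where they are.

Things in the scene. Friction and masses are not known exactly. Their poses are not given: they have to be found in the camera images.
- capacitor: large can capacitor, a plain blue cylinder with a silver top, standing on its end: 35 mm diameter, 50 mm tall. Origin: centre of its underside, z up.
- orange_relay: sealed relay, a plain orange block 28 (x) x 44 (y) x 34 (z) mm standing on its base. Origin: centre of its underside, z up.
- pen: marker pen with a white barrel and blue cap lying flat, 16 (x) x 131 (y) x 14 (z) mm, its length along its own y, at the start within 0.4 rad of the robot's left-right direction. Origin: middle of its length, on its underside, z up; grip it there. It balances about 20 mm toward +y.
- reel: reel of solder lying flat, two green round flanges with white between: 62 mm diameter, 32 mm tall, each flange 3 mm thick, the drum between them 50 mm. Origin: centre of its underside, z up.
- bolt: bare steel hex bolt standing on its head, thread up: 50 mm tall, head 24 mm across flats (faces that look along its x) and 27 mm along y. The solid tapers evenly from head to tip: take it low. Origin: centre of its underside, z up.
- plate_blue: blue plate, fixed, 100 (x) x 260 (y) x 20 mm. Origin: centre of underside; x away from the robot, y to its left, yaw within 0.25 rad. Fixed on its left end, centre at y = +85 mm: a green circuit board, 100 (x) x 64 (y) mm, parts 14 mm high. Two white circles, 54 mm, with crosses, at x = 0: one at y = 0 (next to the board), one at y = -85 mm (end circle).
- plate_green: green plate, fixed, 170 (x) x 190 (y) x 20 mm; may lie left or right of the blue one. Origin: centre of underside; x away from the robot, y to its left, yaw within 0.25 rad. Fixed on it, centre at (-30, -50) mm: a roll of black tape, diameter 70, top 39 mm above the bench. White marks: left of the tape a 148 (x) x 36 (y) mm outline, centre (-5, +50) mm; behind it a 54 mm circle at (+55, -50) mm.
- cutters: side cutters with black handles lying flat, 60 x 120 x 12 mm, a bystander to leave alone. Origin: centre of its underside.
- driver: small screwdriver with a red handle lying flat, 17 x 130 x 16 mm, a bystander to leave alone. Origin: centre of its underside.
There are look-alikes about, which are no part of the job. What is shaped like the capacitor but pink or yellow is not meant.

How it is judged:
At the end, for the whole second after the job is handed in: Capacitor, relay and bolt rest on their circles, within 15 mm of the centre along each plate axis; the pen lies in its outline, within 12 mm and 0.2 rad; the reel lies on the tape roll within 12 mm of its centre; all upright (tilt under 0.15 rad) and at rest (x of capacitor in the frame of plate_blue between -0.015 and 0.015 m and y of capacitor in the frame of plate_blue between -0.015 and 0.015 m and z of capacitor in the frame of plate_blue between 0.014 and 0.025 m and angle between each of capacitor, orange_relay, reel, pen, bolt's own z axis and vertical below 0.15 rad and linear speed of each of capacitor, orange_relay, reel, pen, bolt below 0.02 m/s and x of orange_relay in the frame of plate_blue between -0.015 and 0.015 m and y of orange_relay in the frame of plate_blue between -0.1 and -0.07 m and z of orange_relay in the frame of plate_blue between 0.014 and 0.025 m and x of reel in the frame of plate_green between -0.042 and -0.018 m and y of reel in the frame of plate_green between -0.062 and -0.038 m and z of reel in the frame of plate_green between 0.034 and 0.044 m and x of pen in the frame of plate_green between -0.017 and 0.007 m and y of pen in the frame of plate_green between 0.038 and 0.062 m and z of pen in the frame of plate_green between 0.014 and 0.025 m and angle between the y axis of pen and the x axis of plate_green, either way round below 0.2 rad and x of bolt in the frame of plate_green between 0.04 and 0.07 m and y of bolt in the frame of plate_green between -0.065 and -0.035 m and z of bolt in the frame of plate_green between 0.014 and 0.025 m); the robot touches nothing.
It fails at once if the bystanding cutters is moved by more than 30 mm (distance of cutters from where it was at the start of the episode above 0.03 m).
It fails at once if the bystanding screwdriver is moved by more than 30 mm (distance of driver from where it was at the start of the episode above 0.03 m).
It also fails if it takes over 128 s, if anything falls off the work surface, if the arm or the gripper's body presses on something with over 40 N, if the wrist force passes 120 N, or if a joint passes its speed limit or range.

## Working session

There is one attempt and no reset: what is moved stays moved. The work goes in short steps, Python scripts to look and compute and a tool call to move; the robot and the scene stay as the last step left them, time stands still between calls to the robot, and variables do not carry over. Pictures are saved under pics/ and viewed, at most 14 in all, crops included, and the job is handed in when it is done.

Besides the shell and the picture viewer there is one more tool, called as name(argument=value, ...) on one line, values as JSON. jog_arm: Moves the arm, as the interface text tells. Its arguments: {"type":"object","properties":{"targets":{"type":"array"},"newtons":{"type":"number"}},"required":["targets"]}

```bash
ls; mkdir -p pics
python3 - <<'E'
from bench import env
import cv2,numpy as np
s=env.observe();print({k:np.round(v,3) for k,v in s.items()})
for n in("scene","top"):
    p=env.snapshot(n);cv2.imwrite(f"pics/{n}0.png",p["image"][:,:,::-1])
    print(n,p["intrinsics"],np.round(p["world_from_camera"],3),p.keys())
    for k in ["capacitor","orange_relay","pen","reel","bolt","plate_blue","plate_green","cutters","driver"]:
        for d in env.silhouettes(p,k):
            if d["p"]>.2:
                ys,xs=np.nonzero(d["region"]);print(k,round(d["p"],2),d["extent"],xs.mean().round(1),ys.mean().round(1))
E
```

```text
pics
{'time': np.float64(0.0), 'q': array([ 0.964,  0.246,  1.559, -0.   ,  1.339, -0.174]), 'joint_vel': array([ 0.001, -0.   ,  0.001, -0.001,  0.001, -0.   ]), 'joint_efforts': array([-0.0000e+00, -4.1584e+01, -3.1460e+01,  6.8000e-02,  3.3000e-02,
       -0.0000e+00]), 'tool_pos': array([0.272, 0.59 , 0.223]), 'orientation': array([-0.   ,  0.215,  0.977, -0.001]), 'contact_force': array([-0.655,  0.347,  0.307]), 'wrist_torque': array([-0.022, -0.005, -0.023]), 'gripper_force': np.float64(0.0), 'finger_gap': np.float64(0.094)}
scene [[512.14018562   0.         331.54663181]
 [  0.         512.14018562 230.9723116 ]
 [  0.           0.           1.        ]] [[ 0.497  0.535 -0.683 -0.349]
 [-0.867  0.323 -0.378 -0.539]
 [ 0.018  0.781  0.624  0.857]
 [ 0.     0.     0.     1.   ]] dict_keys(['image', 'intrinsics', 'world_from_camera', 'shot'])
capacitor 0.9 [457.6, 286.2, 16.3, 25.2] 465.0 297.9
capacitor 0.89 [442.5, 260.7, 19.6, 24.3] 451.3 273.1
capacitor 0.74 [470.9, 320.9, 19.5, 19.4] 479.6 330.6
orange_relay 0.78 [417.9, 241.0, 24.1, 14.4] 430.8 247.9
pen 0.44 [176.4, 190.9
[... 529 characters left out ...]
 [ 0.008  0.151  0.988  1.42 ]
 [ 0.     0.     0.     1.   ]] dict_keys(['image', 'intrinsics', 'world_from_camera', 'shot'])
capacitor 0.65 [433.4, 225.0, 15.1, 15.0] 440.0 233.6
capacitor 0.61 [454.8, 249.6, 15.2, 14.6] 461.7 256.1
orange_relay 0.51 [396.4, 200.4, 20.9, 16.8] 408.7 209.0
pen 0.51 [133.0, 257.1, 49.4, 24.2] 158.4 268.0
reel 0.64 [220.7, 190.7, 16.1, 20.6] 229.6 202.4
reel 0.6 [320.1, 243.2, 101.5, 51.2] 370.0 267.2
bolt 0.64 [298.0, 192.9, 6.9, 10.1] 300.5 199.2
plate_blue 0.78 [320.3, 242.0, 101.8, 51.2] 370.0 267.3
plate_green 0.82 [210.2, 230.2, 80.2, 72.3] 247.6 267.2
cutters 0.82 [154.4, 199.8, 43.7, 26.2] 177.0 209.8
driver 0.44 [435.9, 191.9, 14.3, 24.2] 441.5 203.4
```

Run:
```python
import cv2
a=cv2.imread("pics/top0.png")[170:320,120:500];cv2.imwrite("pics/topc.png",cv2.resize(a,None,fx=2.1,fy=2.1,interpolation=cv2.INTER_CUBIC))
a=cv2.imread("pics/scene0.png")[140:370,150:520];cv2.imwrite("pics/scenec.png",cv2.resize(a,None,fx=2.1,fy=2.1,interpolation=cv2.INTER_CUBIC))
```

```text
(no output)
```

View pics/topc.png

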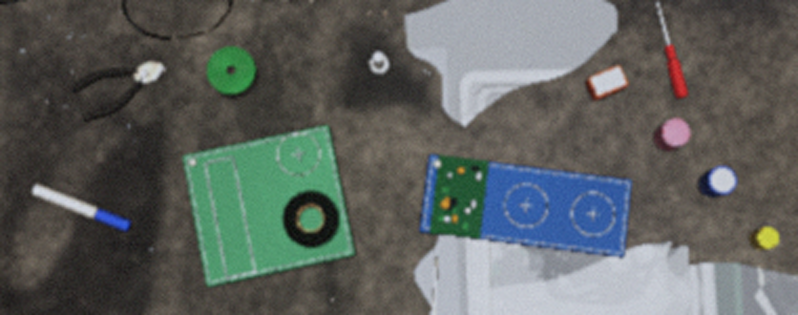

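View pics/scenec.png

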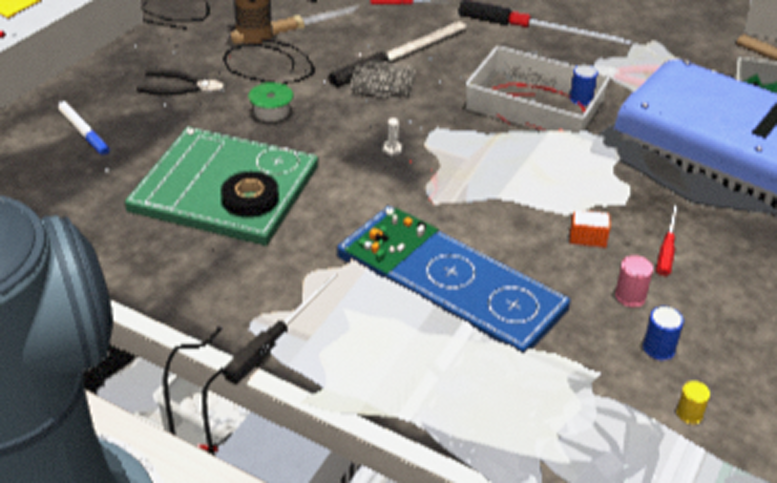

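The top crop (scale 2.1) shows the green plate at about (268,205) with the tape at (311,218). The blue plate is at (525,205) with its board on the left. The reel is at (231,70), pen (80,207), bolt (378,63) and relay (607,82). There are three can-shaped things: pink at top px (440,234), yellow at about (486,283), and blue with a silver top at (462,256). The blue one fits the description. A fourth blue can sits in the far tray at scene px (428,180), off the work. I'll confirm with a crop and fit the poses.

```bash
cat > h.py <<'E'
import numpy as np,cv2
from scipy.optimize import minimize
from bench import env
def box(a,b,h,z0=0): return np.array([[x*a/2,y*b/2,z] for x in(-1,1) for y in(-1,1) for z in(z0,z0+h)])
def cyl(d,h,z0=0,d2=None,n=32):
    t=np.arange(n)*2*np.pi/n
    return np.vstack([np.c_[r/2*np.cos(t),r/2*np.sin(t),0*t+z] for r,z in((d,z0),(d2 or d,z0+h))])
MODEL=dict(capacitor=cyl(35,50),orange_relay=box(28,44,34),pen=box(16,131,14),reel=cyl(62,32),bolt=cyl(26,50,d2=11),
  plate_blue=box(100,260,20),plate_green=box(170,190,20))
SYM={"capacitor","reel","bolt"}
def proj(p,P):
    T=np.linalg.inv(p["world_from_camera"]);c=P@T[:3,:3].T+T[:3,3]
    K=p["intrinsics"];return np.c_[K[0,0]*c[:,0]/-c[:,2]+K[0,2],K[1,1]*-c[:,1]/-c[:,2]+K[1,2]]
def ray(p,u,v,z):
    K=p["intrinsics"];T=p["world_from_camera"];d=T[:3,:3]@np.array([(u-K[0,2])/K[0,0],-(v-K[1,2])/K[1,1],-1.])
    o=T[:3,3];return (o+d*(z-o[2])/d[2])[:2]
def place(k,x,z0=0):
    c,s=np.cos(x[2]),np.sin(x[2]);M=MODEL[k]/1000
    return np.c_[M[:,:2]@np.array([[c,s],[-s,c]])+x[:2],M[:,2]+z0]
S=4
def fit(k,views,yaw0=(0,),z0=0):
    """views: [(picture, region)]; returns x,y,yaw,IoU"""
    best=None
    V=[]
    for p,r in views:
        ys,xs=np.nonzero(r);o=np.array([xs.min()-12,ys.min()-12]);w,h=np.ptp(xs)+25,np.ptp(ys)+25
        r=np.pad(r,12)[o[1]+12:o[1]+12+h,o[0]+12:o[0]+12+w].astype(np.float32);V.append((p,r,o))
    def cost(x,each=False):
        L=[]
        for p,r,o in V:
            q=(proj(p,place(k,x,z0))-o+.5)*S
            m=np.zeros((r.shape[0]*S,r.shape[1]*S),np.uint8)
            hull=cv2.convexHull(q.astype(np.float32))
            cv2.fillConvexPoly(m,np.round((hull-.5)*16).astype(np.int32),1,shift=4)
            m=cv2.resize(m.astype(np.float32),r.shape[::-1],interpolation=cv2.INTER_AREA)
            L.append(1-np.minimum(m,r).sum()/np.maximum(m,r).sum())
        return L if each else np.mean(L)
    p,r=views[-1];ys,xs=np.nonzero(r);c=ray(p,xs.mean(),ys.mean(),z0+.01)
    for y in yaw0:
        s=np.array([[*c,y],[c[0]+.015,c[1],y],[c[0],c[1]+.015,y],[*c,y+(0 if k in SYM else .25)]])
        if k in SYM: f=lambda a:cost([a[0],a[1],0]);q=minimize(f,s[0,:2],method="Nelder-Mead",options=dict(initial_simplex=s[:3,:2],xatol=1e-4,fatol=1e-5));x=[*q.x,0]
        else: q=minimize(cost,s[0],method="Nelder-Mead",options=dict(initial_simplex=s,xatol=1e-4,fatol=1e-5));x=q.x
        if best is None or q.fun<best[1]: best=(x,q.fun)
    return np.array(best[0]),1-np.array(cost(best[0],True))
E
cat > fit0.py <<'E'
from h import *
pic={n:env.snapshot(n) for n in("scene","top")}
want=dict(capacitor=((465,298),(462,256)),orange_relay=((431,248),(409,209)),pen=((190,200),(158,268)),reel=((279,187),(230,202)),bolt=((337,206),(300,199)),plate_blue=((367,272),(370,267)),plate_green=((256,228),(247,267)))
for k,cs in want.items():
    v=[]
    for n,c in zip(("scene","top"),cs):
        D=env.silhouettes(pic[n],k)
        D=[d for d in D if np.hypot(*(np.argwhere(d["region"]).mean(0)[::-1]-c))<9]
        if D: v.append((pic[n],D[0]["region"]))
    y={"plate_blue":(0,.15,-.15),"plate_green":(0,.15,-.15),"pen":(0,.3,-.3),"orange_relay":(0,.4,.8,1.2,1.6,-.4,-.8)}.get(k,(0,))
    a=fit(k,v,y);b=[np.round(fit(k,[w],y)[0],4).tolist() for w in v]
    print(k,np.round(a[0],4),"iou",a[1].round(2),"single",b)
g=pic["top"]["image"][215:300,420:505,::-1];s=pic["scene"]["image"][240:350,420:510,::-1]
cv2.imwrite("pics/cap.png",np.hstack([cv2.resize(g,(400,400)),cv2.resize(s,(327,400))]))
E
python3 fit0.py
```

```text
capacitor [ 0.5086 -0.4139  0.    ] iou [0.82 0.82] single [[0.5101, -0.4117, 0.0], [0.5097, -0.4177, 0.0]]
orange_relay [ 0.6398 -0.2802  0.4207] iou [0.86 0.84] single [[0.642, -0.2787, 0.3926], [0.6405, -0.2821, 0.4293]]
pen [ 0.495   0.3869 -0.419 ] iou [0.49 0.74] single [[0.4953, 0.3926, -0.4696], [0.4953, 0.3891, -0.3875]]
reel [0.6679 0.201  0.    ] iou [0.76 0.9 ] single [[0.674, 0.2068, 0.0], [0.6674, 0.2001, 0.0]]
bolt [0.6757 0.0071 0.    ] iou [0.9] single [[0.6757, 0.0071, 0.0]]
plate_blue [ 0.4857 -0.1726 -0.1463] iou [0.9  0.96] single [[0.4885, -0.1705, -0.1414], [0.4852, -0.1742, -0.1494]]
plate_green [0.4928 0.1526 0.191 ] iou [0.93 0.97] single [[0.4937, 0.1566, 0.2056], [0.4932, 0.1509, 0.1942]]
```

View pics/cap.png

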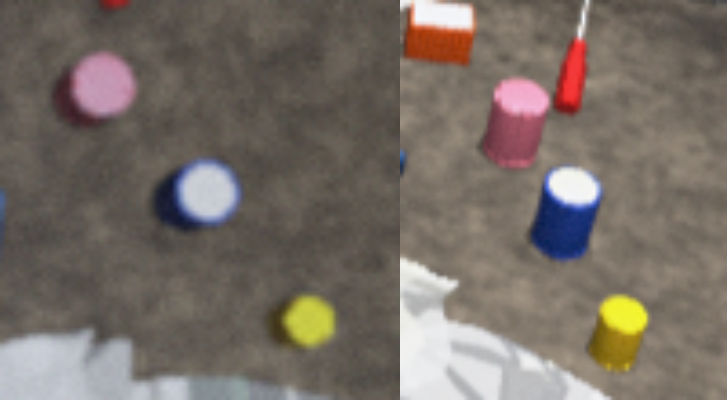

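The crop confirms the blue silver-topped can (centre at top px 463,256), with pink above it and yellow below. Next I'll check the fits with an overlay.

```bash
cat > ov.py <<'E'
from h import *
P=dict(capacitor=[.5086,-.4139,0],orange_relay=[.6398,-.2802,.4207],pen=[.495,.388,-.395],reel=[.6679,.201,0],bolt=[.6757,.0071,0],plate_blue=[.4857,-.1726,-.1463],plate_green=[.4928,.1526,.193])
def pl(k,x,y):
    X=P[k];c,s=np.cos(X[2]),np.sin(X[2]);return np.array([X[0]+c*x-s*y,X[1]+s*x+c*y])
if __name__=="__main__":
    I=[]
    for n,(r0,r1,c0,c1),f in(("top",(175,305,125,490),2.15),("scene",(165,325,160,500),2.3)):
        p=env.snapshot(n);f=4;g=cv2.resize(p["image"][:,:,::-1].copy(),None,fx=f,fy=f,interpolation=cv2.INTER_CUBIC)
        for k,x in P.items():
            h=cv2.convexHull(((proj(p,place(k,x))+.5)*f).astype(np.float32)).astype(int);cv2.polylines(g,[h],True,(0,255,255),1)
        for k,x,y,z in(("plate_blue",0,0,.02),("plate_blue",0,-.085,.02),("plate_green",-.03,-.05,.039),("plate_green",.055,-.05,.02),("plate_green",-.079,.05,.02),("plate_green",.069,.05,.02)):
            q=(proj(p,np.array([[*pl(k,x,y),z]]))[0]+.5)*f;cv2.drawMarker(g,tuple(q.astype(int)),(0,0,255),0,16,1)
        g=g[r0*f:r1*f,c0*f:c1*f];I.append(cv2.resize(g,(800,int(800*g.shape[0]/g.shape[1])),interpolation=cv2.INTER_AREA))
    for i,g in enumerate(I):cv2.imwrite(f"pics/ov{i}.png",g)
E
python3 ov.py
```

```text
(no output)
```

View pics/ov0.png

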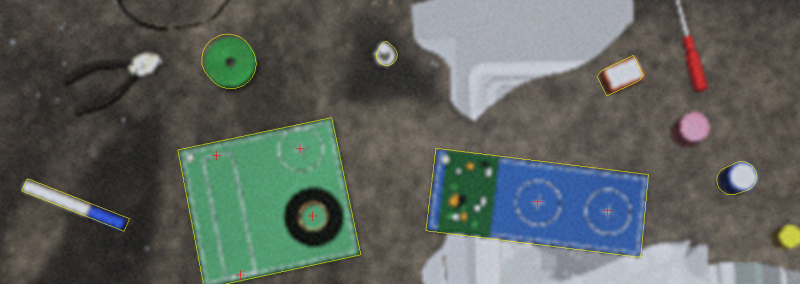

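View pics/ov1.png

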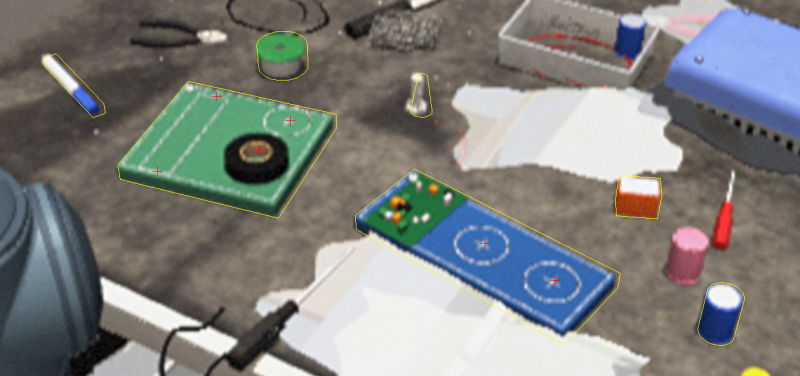

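The overlay fits the plates, marks and objects to about a pixel in both views. In the top view the pen is at about (75,205) and the reel at (229,61). Next is a planner that prints the numbers for each move.

```bash
cat > plan.py <<'E'
# usage: plan.py x y z theta [x y z theta ...]  (theta = world angle of closing axis) -> turn and shift in tool axes
import sys
from h import *
from scipy.spatial.transform import Rotation as Ro
def go(T):
    s=env.observe();w=s["orientation"];R=Ro.from_quat([*w[1:],w[0]])
    print("t",round(s["time"],2),"tcp",np.round(s["tool_pos"],4),"gap",round(s["finger_gap"],4),"F",round(s["gripper_force"],1))
    for x,y,z,th in T:
        c=[]
        for t in(th,th+np.pi):
            y_=np.array([np.cos(t),np.sin(t),0]);z_=np.array([0,0,-1.]);M=np.c_[np.cross(y_,z_),y_,z_]
            c.append((R.inv()*Ro.from_matrix(M)).as_rotvec())
        q1=np.arctan2(y,x);dq=q1-np.arctan2(s["tool_pos"][1],s["tool_pos"][0])
        c=[r for r in c if abs(s["q"][5]+dq+r[2])<2.7];r=min(c,key=lambda r:abs(r[2]))
        d=R.inv().apply(np.array([x,y,z])-s["tool_pos"])*1000
        print([round(float(v),3) for v in r],[round(float(v),1) for v in d],"dist",round(float(np.linalg.norm(d))))
if __name__=="__main__": go(np.array(sys.argv[1:],float).reshape(-1,4))
E
python3 - <<'E'
from ov import *
for a in(("plate_blue",0,0),("plate_blue",0,-.085),("plate_green",-.03,-.05),("plate_green",-.005,.05),("plate_green",.055,-.05)):print(a,pl(*a).round(4))
E
python3 plan.py .495 .388 .12 -.395 .495 .388 .0205 -.395
```

```text
('plate_blue', 0, 0) [ 0.4857 -0.1726]
('plate_blue', 0, -0.085) [ 0.4733 -0.2567]
('plate_green', -0.03, -0.05) [0.4729 0.0978]
('plate_green', -0.005, 0.05) [0.4783 0.2007]
('plate_green', 0.055, -0.05) [0.5564 0.1141]
t 1.9 tcp [0.2726 0.5901 0.2244] gap 0.0937 F 0.0
[-0.0, 0.0, 1.533] [-286.6, -90.1, 104.4] dist 318
[-0.0, 0.0, 1.533] [-286.6, -90.1, 203.9] dist 363
```

jog_arm(targets=[[0, 0, 1.533, -286.6, -90.1, 104, 50], [0, 0, 1.533, -286.6, -90.1, 104, 50], [0, 0, 1.533, -286.6, -90.1, 104, 50], [0, 0, 1.533, -286.6, -90.1, 104, 50], [0, 0, 1.533, -286.6, -90.1, 104, 50], [0, 0, 1.533, -286.6, -90.1, 104, 50], [0, 0, 1.533, -286.6, -90.1, 104, 50], [0, 0, 1.533, -286.6, -90.1, 104, 50], [0, 0, 1.533, -286.6, -90.1, 104, 50], [0, 0, 1.533, -286.6, -90.1, 104, 50], [0, 0, 1.533, -286.6, -90.1, 104, 50], [0, 0, 1.533, -286.6, -90.1, 104, 50]], newtons=25)

```text
time: 3.4
tool_pos: [0.495, 0.3881, 0.1205]
orientation: [-0.0, 0.832, 0.555, -0.0]
contact_force: [-0.8, -0.5, -0.3]
finger_gap: 0.05
gripper_force: 0.0
```

```bash
python3 plan.py .495 .388 .0205 -.395
```

```text
t 3.4 tcp [0.495  0.3881 0.1205] gap 0.05 F 0.0
[-0.0, 0.0, 0.001] [-0.1, 0.1, 100.0] dist 100
```

jog_arm(targets=[[0, 0, 0, 0, 0, 50, 50], [0, 0, 0, 0, 0, 90, 50], [0, 0, 0, 0, 0, 100, 50], [0, 0, 0, 0, 0, 100, 50], [0, 0, 0, 0, 0, 100, 0], [0, 0, 0, 0, 0, 100, 0], [0, 0, 0, 0, 0, 100, 0], [0, 0, 0, 0, 0, 100, 0], [0, 0, 0, 0, 0, 100, 0], [0, 0, 0, 0, 0, 80, 0], [0, 0, 0, 0, 0, 30, 0], [0, 0, 0, 0, 0, 0, 0]], newtons=25)

```text
time: 4.9
tool_pos: [0.4962, 0.3888, 0.1245]
orientation: [0.0, 0.832, 0.555, 0.002]
contact_force: [-0.1, 1.0, 0.3]
finger_gap: 0.0137
gripper_force: 24.9
```

```bash
python3 plan.py .4783 .2007 .12 1.764 .4783 .2007 .042 1.764
```

```text
t 4.9 tcp [0.4962 0.3888 0.1245] gap 0.0137 F 24.9
[0.001, -0.005, 0.983] [-180.5, 55.8, 4.0] dist 189
[0.001, -0.005, 0.983] [-180.8, 55.6, 82.0] dist 206
```

jog_arm(targets=[[0, 0, 0.983, -181, 56, 0, 0], [0, 0, 0.983, -181, 56, 0, 0], [0, 0, 0.983, -181, 56, 0, 0], [0, 0, 0.983, -181, 56, 0, 0], [0, 0, 0.983, -181, 56, 0, 0], [0, 0, 0.983, -181, 56, 0, 0], [0, 0, 0.983, -181, 56, 0, 0], [0, 0, 0.983, -181, 56, 0, 0], [0, 0, 0.983, -181, 56, 0, 0]])

```text
time: 6.02
tool_pos: [0.4771, 0.1996, 0.1207]
orientation: [-0.0, 0.995, 0.097, 0.0]
contact_force: [-0.7, -0.2, -0.4]
finger_gap: 0.0141
gripper_force: 24.9
```

```bash
python3 plan.py .4783 .2007 .0415 1.764
python3 - <<'E'
from h import *
I=[]
for n,(r0,r1,c0,c1) in(("top",(210,330,170,310)),("scene",(140,260,170,310))):
    p=env.snapshot(n);I.append(cv2.resize(p["image"][r0:r1,c0:c1,::-1],(400,343),interpolation=cv2.INTER_CUBIC))
cv2.imwrite("pics/pen1.png",np.hstack(I))
E
```

```text
t 6.03 tcp [0.4771 0.1996 0.1207] gap 0.0141 F 24.9
[0.0, -0.0, 0.0] [1.4, -0.9, 79.2] dist 79
```

View pics/pen1.png

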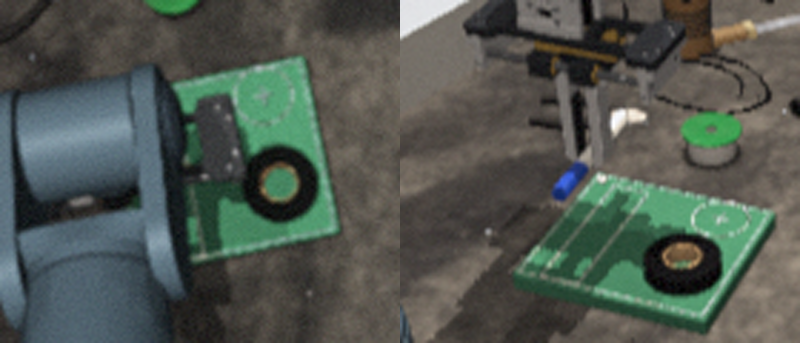

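The pen is held level, aligned with the plate's x axis (blue cap at crop px 570,182, toward the robot). Lowering it.

jog_arm(targets=[[0, 0, 0, 1, -1, 45, 0], [0, 0, 0, 1, -1, 70, 0], [0, 0, 0, 1, -1, 79, 0], [0, 0, 0, 1, -1, 79, 0], [0, 0, 0, 1, -1, 79, 0], [0, 0, 0, 1, -1, 79, 40], [0, 0, 0, 1, -1, 79, 40], [0, 0, 0, 1, -1, 79, 40], [0, 0, 0, 1, -1, 40, 60], [0, 0, 0, 1, -1, -15, 94], [0, 0, 0, 1, -1, -40, 94], [0, 0, 0, 1, -1, -40, 94]])

```text
time: 7.62
tool_pos: [0.4793, 0.2009, 0.1627]
orientation: [-0.0, 0.995, 0.096, 0.003]
contact_force: [0.4, 0.1, -0.3]
finger_gap: 0.0766
gripper_force: 0.0
```

```bash
python3 plan.py .668 .201 .14 1.764 .668 .201 .021 1.764
```

```text
t 7.62 tcp [0.4793 0.2009 0.1627] gap 0.0766 F 0.0
[0.0, -0.005, -0.0] [185.1, 36.1, 23.7] dist 190
[0.0, -0.005, -0.0] [184.5, 36.1, 142.7] dist 236
```

jog_arm(targets=[[0, 0, 0, 62, 12, 0, 94], [0, 0, 0, 123, 24, 0, 94], [0, 0, 0, 185, 36, 0, 94], [0, 0, 0, 185, 36, 0, 94], [0, 0, 0, 185, 36, 0, 94]])

```text
time: 8.25
tool_pos: [0.6648, 0.2007, 0.1579]
orientation: [0.0, 0.995, 0.096, -0.002]
contact_force: [0.1, 0.2, 0.9]
finger_gap: 0.0943
gripper_force: 0.0
```

```bash
python3 plan.py .668 .201 .021 1.764
python3 - <<'E'
from h import *
P=env.snapshot("scene");D=env.silhouettes(P,"pen")
print([(round(d["p"],2),d["extent"]) for d in D])
E
```

```text
t 8.25 tcp [0.6648 0.2007 0.1579] gap 0.0943 F 0.0
[-0.0, 0.004, -0.0] [3.8, 0.3, 136.9] dist 137
[]
```

jog_arm(targets=[[0, 0, 0, 2, 0, 55, 94], [0, 0, 0, 2, 0, 105, 94], [0, 0, 0, 2, 0, 130, 94], [0, 0, 0, 2, 0, 138, 94], [0, 0, 0, 2, 0, 138, 94], [0, 0, 0, 2, 0, 138, 30], [0, 0, 0, 2, 0, 138, 30], [0, 0, 0, 2, 0, 138, 30], [0, 0, 0, 2, 0, 138, 30], [0, 0, 0, 2, 0, 138, 30]], newtons=25)

```text
time: 9.6
tool_pos: [0.6686, 0.201, 0.0229]
orientation: [0.0, 0.995, 0.096, 0.0]
contact_force: [-0.9, -1.3, 2.7]
finger_gap: 0.0606
gripper_force: 25.0
```

```bash
python3 plan.py .668 .201 .15 1.764 .4729 .0978 .15 1.764
```

```text
t 9.6 tcp [0.6686 0.201  0.0229] gap 0.0606 F 25.0
[0.0, -0.001, -0.0] [-0.5, -0.0, -127.1] dist 127
[0.0, -0.001, -0.0] [-211.8, 63.9, -127.2] dist 255
```

jog_arm(targets=[[0, 0, 0, 0, 0, -30, 30], [0, 0, 0, 0, 0, -80, 30], [0, 0, 0, 0, 0, -120, 30], [0, 0, 0, -50, 15, -127, 30], [0, 0, 0, -100, 30, -127, 30], [0, 0, 0, -150, 45, -127, 30], [0, 0, 0, -190, 58, -127, 30], [0, 0, 0, -212, 64, -127, 30], [0, 0, 0, -212, 64, -127, 30], [0, 0, 0, -212, 64, -127, 30], [0, 0, 0, -212, 64, -127, 30]])

```text
time: 10.98
tool_pos: [0.4731, 0.098, 0.1494]
orientation: [-0.0, 0.995, 0.096, 0.0]
contact_force: [-0.6, 0.7, -5.2]
finger_gap: 0.0601
gripper_force: 25.0
```

```bash
python3 plan.py .4729 .0978 .063 1.764
python3 - <<'E'
from h import *
I=[]
for n,(r0,r1,c0,c1) in(("top",(210,330,170,310)),("scene",(140,260,190,330))):
    p=env.snapshot(n);I.append(cv2.resize(p["image"][r0:r1,c0:c1,::-1],(400,343),interpolation=cv2.INTER_CUBIC))
cv2.imwrite("pics/reel1.png",np.hstack(I))
E
```

```text
t 10.97 tcp [0.4731 0.098  0.1494] gap 0.0601 F 25.0
[-0.0, -0.0, 0.0] [-0.3, 0.2, 86.4] dist 86
```

View pics/reel1.png

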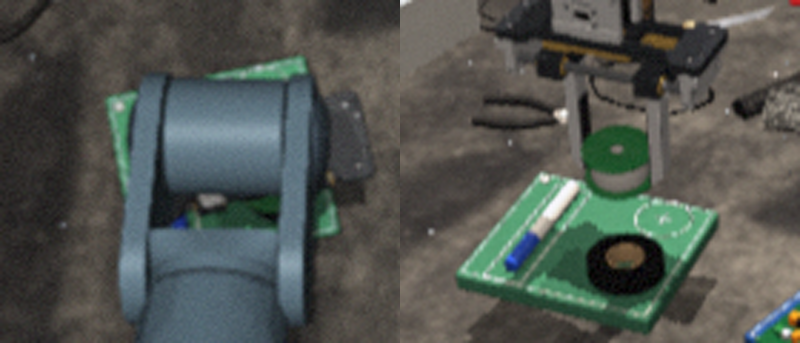

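The pen lies in its outline (crop px 543,225) and the reel hangs level above the tape. Lowering the reel.

jog_arm(targets=[[0, 0, 0, 0, 0, 45, 30], [0, 0, 0, 0, 0, 75, 30], [0, 0, 0, 0, 0, 86, 30], [0, 0, 0, 0, 0, 86, 30], [0, 0, 0, 0, 0, 86, 30], [0, 0, 0, 0, 0, 86, 94], [0, 0, 0, 0, 0, 86, 94], [0, 0, 0, 0, 0, 86, 94], [0, 0, 0, 0, 0, 70, 94], [0, 0, 0, 0, 0, 20, 94], [0, 0, 0, 0, 0, -10, 94], [0, 0, 0, 0, 0, -10, 94]])

```text
time: 12.58
tool_pos: [0.4747, 0.0977, 0.1631]
orientation: [0.0, 0.995, 0.096, 0.004]
contact_force: [0.2, 0.1, -0.8]
finger_gap: 0.094
gripper_force: 0.0
```

```bash
python3 plan.py .6757 .0071 .16 1.764 .6757 .0071 .0205 1.764
```

```text
t 12.57 tcp [0.4747 0.0977 0.1631] gap 0.094 F 0.0
[0.002, -0.007, -0.0] [179.9, 127.4, 4.6] dist 221
[0.002, -0.007, -0.0] [178.9, 127.2, 144.1] dist 263
```

jog_arm(targets=[[0, 0, 0, 45, 32, 0, 50], [0, 0, 0, 90, 64, 0, 50], [0, 0, 0, 135, 96, 0, 50], [0, 0, 0, 180, 127.3, 0, 50], [0, 0, 0, 180, 127.3, 0, 50], [0, 0, 0, 180, 127.3, 0, 50], [0, 0, 0, 180, 127.3, 40, 50], [0, 0, 0, 180, 127.3, 60, 50], [0, 0, 0, 180, 127.3, 60, 50], [0, 0, 0, 180, 127.3, 60, 50]])

```text
time: 13.82
tool_pos: [0.674, 0.0074, 0.1009]
orientation: [0.0, 0.995, 0.096, 0.001]
contact_force: [0.3, -0.5, 1.3]
finger_gap: 0.0502
gripper_force: 0.0
```

```bash
python3 plan.py .6757 .0071 .0205 1.764;  python3 - <<'E'
from h import *
I=[]
for n,(r0,r1,c0,c1) in(("top",(150,250,240,360)),("scene",(130,250,265,405))):
    p=env.snapshot(n);D=env.silhouettes(p,"bolt")
    for d in D: print(n,round(d["p"],2),d["extent"])
    I.append(cv2.resize(p["image"][r0:r1,c0:c1,::-1],(400,343),interpolation=cv2.INTER_CUBIC))
cv2.imwrite("pics/bolt1.png",np.hstack(I))
E
```

```text
t 13.82 tcp [0.674  0.0074 0.1009] gap 0.0502 F 0.0
[0.001, -0.002, -0.0] [1.4, 0.6, 80.4] dist 80
scene 0.62 [251.0, 211.6, 31.4, 26.3]
```

View pics/bolt1.png

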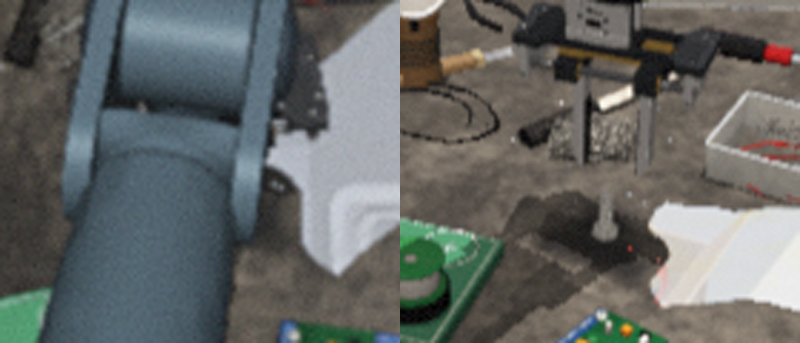

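The reel sits on the tape (crop px 425,275). The fingers straddle the bolt (603,215), so I'll go down and grip.

jog_arm(targets=[[0, 0, 0, 1, 0.5, 40, 50], [0, 0, 0, 1, 0.5, 70, 50], [0, 0, 0, 1, 0.5, 80, 50], [0, 0, 0, 1, 0.5, 80, 50], [0, 0, 0, 1, 0.5, 80, 50], [0, 0, 0, 1, 0.5, 80, 5], [0, 0, 0, 1, 0.5, 80, 5], [0, 0, 0, 1, 0.5, 80, 5], [0, 0, 0, 1, 0.5, 80, 5], [0, 0, 0, 1, 0.5, 80, 5], [0, 0, 0, 1, 0.5, 80, 5]], newtons=20)

```text
time: 15.4
tool_pos: [0.6747, 0.0071, 0.0197]
orientation: [-0.0, 0.995, 0.096, 0.0]
contact_force: [0.8, 1.8, 2.3]
finger_gap: 0.0234
gripper_force: 20.0
```

```bash
python3 plan.py .5564 .1141 .12 1.764
```

```text
t 15.4 tcp [0.6747 0.0071 0.0197] gap 0.0234 F 20.0
[-0.0, -0.0, -0.0] [-95.6, -127.7, -100.3] dist 188
```

jog_arm(targets=[[0, 0, 0, 0, 0, -20, 5], [0, 0, 0, 0, 0, -60, 5], [0, 0, 0, 0, 0, -100, 5], [0, 0, 0, -25, -35, -100, 5], [0, 0, 0, -50, -70, -100, 5], [0, 0, 0, -75, -105, -100, 5], [0, 0, 0, -95.6, -127.7, -100, 5], [0, 0, 0, -95.6, -127.7, -100, 5], [0, 0, 0, -95.6, -127.7, -100, 5], [0, 0, 0, -95.6, -127.7, -100, 5], [0, 0, 0, -95.6, -127.7, -100, 5]])

```text
time: 16.77
tool_pos: [0.5569, 0.1134, 0.1195]
orientation: [0.0, 0.995, 0.096, 0.0]
contact_force: [0.5, -0.2, -0.9]
finger_gap: 0.0229
gripper_force: 20.0
```

```bash
python3 plan.py .5564 .1141 .041 1.764;  python3 - <<'E'
from h import *
p=env.snapshot("scene");cv2.imwrite("pics/bolt2.png",cv2.resize(p["image"][130:270,200:360,::-1],(640,560),interpolation=cv2.INTER_CUBIC))
E
```

```text
t 16.77 tcp [0.5569 0.1134 0.1195] gap 0.0229 F 20.0
[0.0, -0.0, -0.001] [-0.4, -0.8, 78.5] dist 79
```

View pics/bolt2.png

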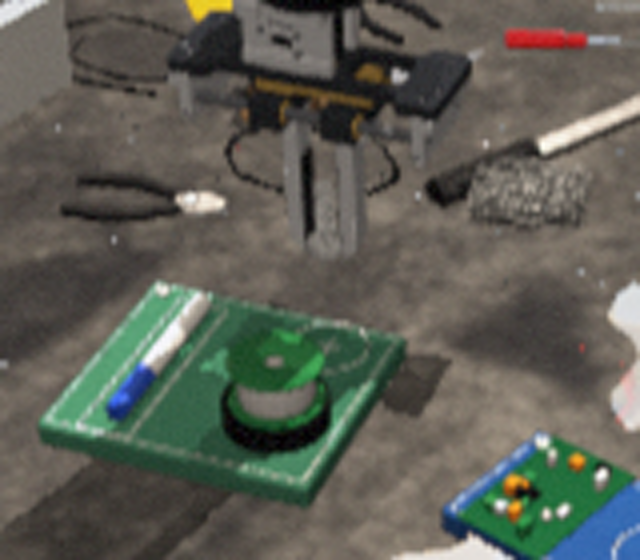

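The bolt is held upright between the fingers (crop px 327,220), the reel is well placed on the tape (278,390) and the pen is in its outline.

jog_arm(targets=[[0, 0, 0, 0, -0.8, 40, 5], [0, 0, 0, 0, -0.8, 65, 5], [0, 0, 0, 0, -0.8, 78.5, 5], [0, 0, 0, 0, -0.8, 78.5, 5], [0, 0, 0, 0, -0.8, 78.5, 5], [0, 0, 0, 0, -0.8, 78.5, 50], [0, 0, 0, 0, -0.8, 78.5, 50], [0, 0, 0, 0, -0.8, 78.5, 50], [0, 0, 0, 0, -0.8, 60, 50], [0, 0, 0, 0, -0.8, 10, 50], [0, 0, 0, 0, -0.8, -40, 50], [0, 0, 0, 0, -0.8, -40, 50]])

```text
time: 18.32
tool_pos: [0.5597, 0.1149, 0.1661]
orientation: [0.001, 0.995, 0.096, 0.006]
contact_force: [0.2, 0.5, -0.9]
finger_gap: 0.0499
gripper_force: 0.0
```

```bash
python3 plan.py .6398 -.2802 .16 .42
```

```text
t 18.32 tcp [0.5597 0.1149 0.1661] gap 0.0499 F 0.0
[-0.006, -0.011, 1.344] [2.7, 403.1, 7.0] dist 403
```

jog_arm(targets=[[0, 0, 1.344, 5, 403, 0, 60], [0, 0, 1.344, 5, 403, 0, 60], [0, 0, 1.344, 5, 403, 0, 60], [0, 0, 1.344, 5, 403, 0, 60], [0, 0, 1.344, 5, 403, 0, 60], [0, 0, 1.344, 5, 403, 0, 60], [0, 0, 1.344, 5, 403, 0, 60], [0, 0, 1.344, 5, 403, 0, 60], [0, 0, 1.344, 5, 403, 0, 60], [0, 0, 1.344, 5, 403, 0, 60], [0, 0, 1.344, 5, 403, 0, 60], [0, 0, 1.344, 5, 403, 0, 60]])

```text
time: 19.82
tool_pos: [0.6384, -0.2792, 0.1596]
orientation: [-0.0, 0.839, -0.544, 0.0]
contact_force: [-0.7, -0.5, 1.0]
finger_gap: 0.06
gripper_force: 0.0
```

```bash
python3 plan.py .6398 -.2802 .022 .42
```

```text
t 19.82 tcp [ 0.6384 -0.2792  0.1596] gap 0.06 F 0.0
[-0.0, -0.0, 0.001] [1.5, -0.9, 137.6] dist 138
```

jog_arm(targets=[[0, 0, 0, 1.5, -1, 50, 60], [0, 0, 0, 1.5, -1, 100, 60], [0, 0, 0, 1.5, -1, 130, 60], [0, 0, 0, 1.5, -1, 137.5, 60], [0, 0, 0, 1.5, -1, 137.5, 60], [0, 0, 0, 1.5, -1, 137.5, 60], [0, 0, 0, 1.5, -1, 137.5, 10], [0, 0, 0, 1.5, -1, 137.5, 10], [0, 0, 0, 1.5, -1, 137.5, 10], [0, 0, 0, 1.5, -1, 137.5, 10], [0, 0, 0, 1.5, -1, 137.5, 10], [0, 0, 0, 1.5, -1, 137.5, 10]], newtons=25)

```text
time: 21.32
tool_pos: [0.6398, -0.2809, 0.0221]
orientation: [0.0, 0.839, -0.544, 0.0]
contact_force: [-1.2, 0.1, 2.3]
finger_gap: 0.0277
gripper_force: 24.9
```

```bash
python3 plan.py .4733 -.2567 .13 -1.717
```

```text
t 21.32 tcp [ 0.6398 -0.2809  0.0221] gap 0.0277 F 24.9
[0.0, -0.0, -1.005] [-89.9, 142.2, -107.9] dist 200
```

jog_arm(targets=[[0, 0, 0, 0, 0, -20, 10], [0, 0, 0, 0, 0, -65, 10], [0, 0, 0, 0, 0, -108, 10], [0, 0, -1.005, -90, 142, -108, 10], [0, 0, -1.005, -90, 142, -108, 10], [0, 0, -1.005, -90, 142, -108, 10], [0, 0, -1.005, -90, 142, -108, 10], [0, 0, -1.005, -90, 142, -108, 10], [0, 0, -1.005, -90, 142, -108, 10], [0, 0, -1.005, -90, 142, -108, 10], [0, 0, -1.005, -90, 142, -108, 10], [0, 0, -1.005, -90, 142, -108, 10]])

```text
time: 22.82
tool_pos: [0.4735, -0.2564, 0.1302]
orientation: [0.0, 0.997, -0.073, 0.0]
contact_force: [0.6, 0.4, -0.5]
finger_gap: 0.0278
gripper_force: 24.9
```

```bash
python3 plan.py .4733 -.2567 .043 -1.717;  python3 - <<'E'
from h import *
p=env.snapshot("scene");cv2.imwrite("pics/relay.png",cv2.resize(p["image"][170:330,320:500,::-1],(720,600),interpolation=cv2.INTER_CUBIC))
E
```

```text
t 22.82 tcp [ 0.4735 -0.2564  0.1302] gap 0.0278 F 24.9
[0.0, -0.0, -0.0] [-0.2, 0.3, 87.2] dist 87
```

View pics/relay.png

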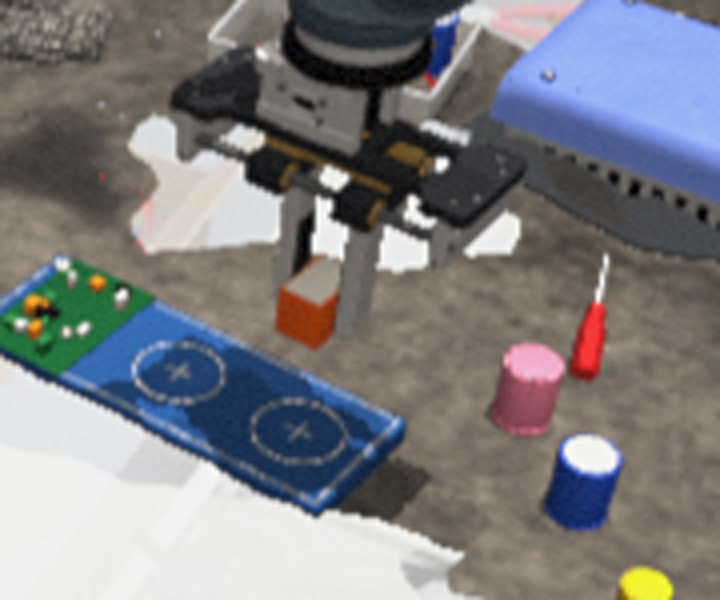

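The relay is held level (crop px 307,305) above the end circle. Lowering it.

jog_arm(targets=[[0, 0, 0, 0, 0, 45, 10], [0, 0, 0, 0, 0, 75, 10], [0, 0, 0, 0, 0, 87, 10], [0, 0, 0, 0, 0, 87, 10], [0, 0, 0, 0, 0, 87, 10], [0, 0, 0, 0, 0, 87, 50], [0, 0, 0, 0, 0, 87, 50], [0, 0, 0, 0, 0, 87, 50], [0, 0, 0, 0, 0, 70, 50], [0, 0, 0, 0, 0, 20, 60], [0, 0, 0, 0, 0, -30, 60], [0, 0, 0, 0, 0, -30, 60]])

```text
time: 24.38
tool_pos: [0.4761, -0.2586, 0.1662]
orientation: [0.003, 0.997, -0.073, 0.004]
contact_force: [0.1, -0.3, 0.1]
finger_gap: 0.0598
gripper_force: 0.0
```

```bash
python3 plan.py .5086 -.4139 .16 -.7
```

```text
t 24.38 tcp [ 0.4761 -0.2586  0.1662] gap 0.0598 F 0.0
[0.01, -0.006, -1.017] [54.7, 148.9, 7.6] dist 159
```

jog_arm(targets=[[0, 0, -1.017, 57, 150, 0, 70], [0, 0, -1.017, 57, 150, 0, 70], [0, 0, -1.017, 57, 150, 0, 70], [0, 0, -1.017, 57, 150, 0, 70], [0, 0, -1.017, 57, 150, 0, 70], [0, 0, -1.017, 57, 150, 0, 70], [0, 0, -1.017, 57, 150, 0, 70], [0, 0, -1.017, 57, 150, 0, 70], [0, 0, -1.017, 57, 150, 0, 70], [0, 0, -1.017, 57, 150, 0, 70]])

```text
time: 25.62
tool_pos: [0.508, -0.4131, 0.16]
orientation: [-0.0, 0.907, 0.422, -0.0]
contact_force: [-0.3, 0.3, -0.4]
finger_gap: 0.0698
gripper_force: 0.0
```

```bash
python3 plan.py .5086 -.4139 .03 -.7
```

```text
t 25.62 tcp [ 0.508  -0.4131  0.16  ] gap 0.0698 F 0.0
[-0.0, -0.0, -0.0] [-0.2, 1.0, 130.0] dist 130
```

jog_arm(targets=[[0, 0, 0, 0, 1, 50, 70], [0, 0, 0, 0, 1, 95, 70], [0, 0, 0, 0, 1, 125, 70], [0, 0, 0, 0, 1, 130, 70], [0, 0, 0, 0, 1, 130, 70], [0, 0, 0, 0, 1, 130, 70], [0, 0, 0, 0, 1, 130, 20], [0, 0, 0, 0, 1, 130, 20], [0, 0, 0, 0, 1, 130, 20], [0, 0, 0, 0, 1, 130, 20], [0, 0, 0, 0, 1, 130, 20], [0, 0, 0, 0, 1, 130, 20]], newtons=25)

```text
time: 27.12
tool_pos: [0.5086, -0.4137, 0.03]
orientation: [-0.0, 0.907, 0.422, -0.0]
contact_force: [-1.6, 1.6, 2.2]
finger_gap: 0.0347
gripper_force: 25.0
```

```bash
python3 plan.py .4857 -.1726 .17 -.146
```

```text
t 27.12 tcp [ 0.5086 -0.4137  0.03  ] gap 0.0347 F 25.0
[-0.001, -0.0, -0.554] [169.6, -172.9, -139.9] dist 280
```

jog_arm(targets=[[0, 0, 0, 0, 0, -30, 20], [0, 0, 0, 0, 0, -85, 20], [0, 0, 0, 0, 0, -140, 20], [0, 0, 0, 0, 0, -140, 20], [0, 0, -0.554, 169.6, -173, -140, 20], [0, 0, -0.554, 169.6, -173, -140, 20], [0, 0, -0.554, 169.6, -173, -140, 20], [0, 0, -0.554, 169.6, -173, -140, 20], [0, 0, -0.554, 169.6, -173, -140, 20], [0, 0, -0.554, 169.6, -173, -140, 20], [0, 0, -0.554, 169.6, -173, -140, 20], [0, 0, -0.554, 169.6, -173, -140, 20]])

```text
time: 28.62
tool_pos: [0.4857, -0.1736, 0.1697]
orientation: [-0.0, 0.757, 0.653, -0.0]
contact_force: [0.7, -0.7, -1.6]
finger_gap: 0.0348
gripper_force: 25.0
```

```bash
python3 plan.py .4857 -.1726 .0505 -.146
```

```text
t 28.62 tcp [ 0.4857 -0.1736  0.1697] gap 0.0348 F 25.0
[-0.0, -0.0, -0.002] [1.0, -0.1, 119.2] dist 119
```

jog_arm(targets=[[0, 0, 0, 1, 0, 50, 20], [0, 0, 0, 1, 0, 95, 20], [0, 0, 0, 1, 0, 115, 20], [0, 0, 0, 1, 0, 119, 20], [0, 0, 0, 1, 0, 119, 20], [0, 0, 0, 1, 0, 119, 20], [0, 0, 0, 1, 0, 119, 60], [0, 0, 0, 1, 0, 119, 60], [0, 0, 0, 1, 0, 119, 60], [0, 0, 0, 1, 0, 90, 60], [0, 0, 0, 1, 0, 40, 60], [0, 0, 0, 1, 0, -20, 60]])

```text
time: 30.12
tool_pos: [0.485, -0.1711, 0.1905]
orientation: [-0.001, 0.757, 0.654, -0.0]
contact_force: [-0.2, -0.7, -0.3]
finger_gap: 0.0602
gripper_force: 0.0
```

```bash
python3 plan.py .30 -.55 .25 -.7
```

```text
t 30.12 tcp [ 0.485  -0.1711  0.1905] gap 0.0602 F 0.0
[-0.002, -0.0, 0.554] [-401.7, -128.1, -59.6] dist 426
```

jog_arm(targets=[[0, 0, 0, 0, 0, -60, 60], [0, 0, 0.55, -400, -128, -60, 60], [0, 0, 0.55, -400, -128, -60, 60], [0, 0, 0.55, -400, -128, -60, 60], [0, 0, 0.55, -400, -128, -60, 60], [0, 0, 0.55, -400, -128, -60, 60], [0, 0, 0.55, -400, -128, -60, 60], [0, 0, 0.55, -400, -128, -60, 60], [0, 0, 0.55, -400, -128, -60, 60], [0, 0, 0.55, -400, -128, -60, 60], [0, 0, 0.55, -400, -128, -60, 60]])

```text
time: 31.5
tool_pos: [0.3019, -0.5476, 0.2501]
orientation: [-0.0, 0.906, 0.424, 0.0]
contact_force: [0.1, 0.1, -0.5]
finger_gap: 0.0602
gripper_force: 0.0
```

```bash
cat > ver.py <<'E'
from h import *
import ov
A=dict(capacitor=("plate_blue",0,0),orange_relay=("plate_blue",0,-.085),reel=("plate_green",-.03,-.05),pen=("plate_green",-.005,.05),bolt=("plate_green",.055,-.05))
pic={n:env.snapshot(n) for n in("scene","top")}
for k,(pn,x,y) in A.items():
    z=.039 if k=="reel" else .02;w=np.array([*ov.pl(pn,x,y),z+.015]);V=[]
    for n,p in pic.items():
        c=proj(p,w[None])[0]
        D=[d for d in env.silhouettes(p,k) if np.hypot(*(np.argwhere(d["region"]).mean(0)[::-1]-c))<14]
        if D: V.append((p,D[0]["region"]))
    if not V: print(k,"unseen");continue
    yaw=(ov.P[pn][2]-np.pi/2,) if k=="pen" else (ov.P[pn][2]+np.pi/2,0)
    X,i=fit(k,V,yaw,z);t=ov.P[pn][2];d=X[:2]-ov.P[pn][:2];c,s=np.cos(t),np.sin(t)
    print(k,"err mm",np.round([1000*(c*d[0]+s*d[1]-x),1000*(-s*d[0]+c*d[1]-y)],1),"yaw rel",round(X[2]-t,2),"iou",i.round(2))
a=cv2.resize(pic["top"]["image"][175:305,125:490,::-1],(800,285),interpolation=cv2.INTER_CUBIC)
b=cv2.resize(pic["scene"]["image"][190:325,190:545,::-1],(800,304),interpolation=cv2.INTER_CUBIC)
cv2.imwrite("pics/final.png",np.vstack([a,b]))
E
python3 ver.py
```

```text
capacitor err mm [ 2.6 -0.2] yaw rel 0.15 iou [0.9  0.85]
orange_relay err mm [ 1.1 -1.6] yaw rel 1.57 iou [0.74 0.91]
reel err mm [-1.7 -2.1] yaw rel -0.19 iou [0.86 0.94]
pen err mm [ 3.1 -1.7] yaw rel -1.55 iou [0.64 0.59]
bolt err mm [-0.8 -0.7] yaw rel -0.19 iou [0.72 0.82]
```

View pics/final.png

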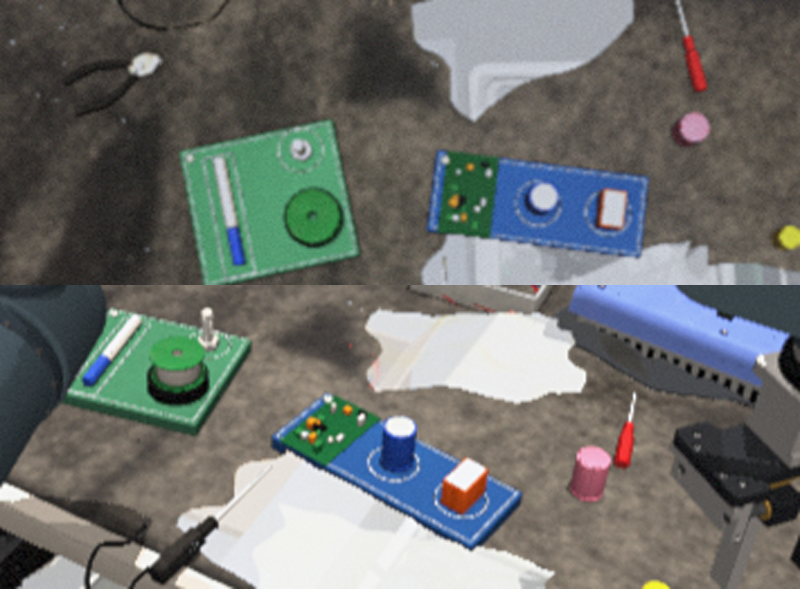

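All five things stand or lie in their marks: bolt (301,149), reel (313,215), pen (228,210), capacitor (541,198) and relay (612,208). The cutters and the screwdriver are where they were. Handing in.

```bash
python3 -c "
from bench import env
print(env.finish_job())"
```

```text
the job is handed in; nothing more can be done
None
```

I placed all five things on their marks, each within about 3 mm of centre by the last camera check, left the cutters and screwdriver where they were, and handed the job in at about 32 s; no verdict came back.

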